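# Unlock the sample slide and run it to its end stop

## Robot

A 7-joint arm with a two-finger parallel gripper is mounted at the origin on the work surface; the furniture and walls round the work are solid. World frame = base frame: x ahead of the robot, y to its left, z up, the work surface at z = 0. Lengths are in m, angles in rad, forces in N, time in s.
With the tool pointing down it reaches from about 0.35 to 0.9 m from the base axis. Payload 7.2 kg.
Tool frame: the origin (TCP) lies between the finger pads; the fingertips stand 8 mm ahead of it and the grasp point (between the pads) lies 11 mm behind it (robot.tips_ahead is the distance from the TCP to the fingertips, in m); z points along the fingers, y is the line along which they close (so a half turn about z gives the same grasp; the last joint's range is limited). The gripper opens to 88 mm and grips with 3 to 60 N. Pads are 20 mm wide; open, the fingers measure 115 mm over their backs; the gripper's body (75 mm by 178 mm) begins 61 mm behind the grasp point.
Start: joints at [1.059, 0.411, -0.013, 1.596, 0.006, 1.134, -0.082], TCP at [0.268, -0.564, 0.231] pointing down, gripper open.
Joint ranges: [-2.95, 2.95], [-0.29, 1.99], [-1.47, 1.44], [0.14, 2.54], [-1.03, 4.17], [0.13, 1.85], [-2.86, 2.86]. Speed limits (rad/s): [2.39, 2.39, 3.01, 3.01, 3.14, 3.14, 3.14].

## Interface

Orientations are given as a 3x3 rotation matrix whose columns are the frame's x, y, z axes.
In Python, from workcell import robot, effector, sensors, viewer gives the robot as it stands. The module is installed in compiled form; this text tells all that it offers. Calls block until the motion is done:
- robot.move_to(position, orientation): joint-space move of the TCP to a pose.
- robot.move_linear(position, rot=None, v=0.15, until_force=None): straight line of the TCP; rot=None keeps the orientation; v is the mean speed in m/s. With until_force (N) it stops when the force on the tool has changed by that much, and returns True; else False.
- robot.set_joints(angles): joint-space move.
- effector.release() and effector.grab(grip_force=None): open the fingers fully, or close them until they stop; grip_force is the grip in N (None keeps the last).
- robot.sleep(seconds).
- robot.solve_ik(position, orientation): joint angles nearest the present ones, or None.
- sensors.observe(): the state.
- viewer.camera(name): name is "scene" or "top" or "wrist"; returns a dict with "img" (420x560x3 uint8, red, green, blue), "intrinsics" (3x3 intrinsics, pixels), "dist_coeffs" ([k1, k2, p1, p2, k3] as OpenCV has them; the pictures are not rectified), "view" (4x4, takes a point from world to camera coordinates). Camera axes: x right, y up, looking along -z (the intrinsics and any distortion apply to the point x, -y, -z); pixel columns grow to the right and rows downward; lengths in m; the calibration is good to about 2 mm. A picture is of the moment at which its call begins. There is no depth.
A pose or a line that the arm cannot do raises robot.PlanningError and nothing moves.
- robot.hand_in(): hands the job in; it is judged then, once.
Trained networks look in a picture, given as the dict that the camera call returned (one of the last four; its "shot" number tells which), for a name from the list of things; names that differ only in an ending like _2 or _b are one class to them, and where a whole thing is asked for, a point or a joint stands for the part that bears it (a point fixed in the world has none). Each returns a list of dicts, best first, with "p" (0 to 1); they miss things now and then, are a little off and sometimes report something else, mostly with a low value. They report only what shows in the picture. A call takes as long as a camera call. They do not tell look-alikes from the thing itself.
- viewer.cut_out(label, picture): "region" (420x560 bool, what is visible of it) and "box" ([left, top, width, height] in pixels, round what is visible of it).
The state is a dict: "clock": time; "joint_positions": joint angles; "qvel": joint speeds; "tau": joint torques, N m; "tool_pos": TCP position; "tool_rot": TCP orientation; "ft_force": force on the tool from outside, world axes, zero at the start; "moment": the same for the moment, N m; "finger_gap": finger opening in m; "grasp_force": force on a finger pad.
Only numpy, scipy, OpenCV 4.12 (cv2) and the standard library are available. Lean on these libraries where they do the work, as an engineer would, in place of code of your own. Each camera call takes 0.05 s, during which the arm holds its last target. There are 200 camera calls.

## Task

With the fingertips, press the black lock button on the slide rail's carriage fully down while the carriage is still at its start, then keep it held down while you push the carriage along the rail until it rests against the end stop. Only then let go and move clear. The lidded sample pot must ride along standing in its nest on the carriage: do not touch or lift it, and leave the weight, the stopper and the other pot on the worktop where they are.

Things in the scene. Friction and masses are not known exactly. Their poses are not given: they have to be found in the camera images.
- button_top (a point): Middle of the flat top of the black lock button, the place to press: flat 40 mm (x) by 32 mm (y), at the carriage's rear, 54 mm above the worktop when up, 14 mm above the deck. Axes: +y is the level sliding direction to the end stop, z up. A lip 10 mm high along the pad's front edge (near face 16 mm ahead of this point in +y) takes the push of a fingertip that slips forward. The pot's wall is 54 mm ahead.
- lock_button (a joint): Travel of the lock button in m: 0 up, 0.007 fully down. Spring 1.5 N at first, 4 N at full travel. Pressed less than about 4 mm, its pin sits in a toothed rack (10 mm pitch) and locks the carriage, which catches again wherever the button is let go; the pin may then rest under a tooth with the button still a few mm down.
- carriage (a joint): Travel of the carriage in m, 0 at the start, growing towards the end stop; its reach depends on where the stop is clamped (about 0.075 to 0.115). Friction about 2 N when unlocked. The carriage is an aluminium deck 84 mm wide (x), 140 mm long (y), top 40 mm above the worktop, on two steel rods.
- carriage_front (a point): Middle of the carriage's front face (the face that meets the end stop), 34 mm above the worktop. Axes as the rail's.
- end_stop: End stop: fixed aluminium block 84 x 18 x 50 mm high clamped across the rods, in a different place along the rail each time. Origin on the worktop plane below the middle of the rubber buffer face that meets the carriage front; axes as the rail's (+y is the sliding direction).
- rail: The slide rail as a whole, fixed to the worktop: steel base 94 mm (x) by 312 mm (y), end blocks 30 mm high. Origin at the middle of its underside; it lies along its own y, with the carriage at the -y end at the start.
- nest (a point): Centre of the floor of the round nest on the carriage deck (40 mm above the worktop) in which the pot stands; rim 6 mm high, inner diameter about 53 mm.
- pot_centre (a point): Centre (half-way up) of the sample pot with the blue lid that stands loose in the nest: 50 mm across, 44 mm high, its top 84 mm above the worktop. Not to be touched.
- weight: Bystander: brass check weight with a knob, 26 mm across, 41 mm high, origin under its middle, on the worktop beside the rail.
- stopper: Bystander: tapered rubber stopper, 36 mm across, 30 mm high, origin under its middle, on the worktop beside the rail.
- white_pot: Bystander: small white lidded sample pot, 46 mm across, 44 mm high, origin under its middle, on the worktop beyond the rail.
- pot: The same blue-lidded sample pot; this origin is under its middle, on the nest's floor.
Things that resemble listed ones, but are neither listed nor needed, are in the scene too. What is shaped like the pot but yellow is not meant.

How it is judged:
By the outcome, as a careful person would: the job done as asked, in the order asked, and still so for the second after the job is handed in, with the robot touching nothing.
It also fails if it takes over 29 s, if anything falls off the work surface, if the arm or the gripper's body presses on something with over 40 N, if the wrist force passes 120 N, or if a joint passes its speed limit or range.

## Working session

There is one attempt and no reset: what is moved stays moved. The work goes in short steps, each a Python script; the robot and the scene stay as the last script left them, time stands still between calls to the robot, and variables do not carry over. Pictures are saved under pics/ and viewed, at most 10 in all, crops included, and the job is handed in when it is done.

```bash
mkdir -p pics
cat > h.py <<'E'
import numpy as np, cv2
from workcell import robot, effector, sensors, viewer
def ray(c,u,v):
    p=cv2.undistortPoints(np.array([[[u,v]]],float),np.array(c["intrinsics"]),np.array(c["dist_coeffs"]))[0,0]
    M=np.array(c["view"]);R,t=M[:3,:3],M[:3,3]
    return -R.T@t, R.T@np.array([p[0],-p[1],-1.])
def at_z(c,u,v,z):
    o,d=ray(c,u,v); return o+d*(z-o[2])/d[2]
def proj(c,P):
    M=np.array(c["view"]);q=(M[:3,:3]@np.array(P,float).T).T+M[:3,3]
    q=q*[1,-1,-1]
    return cv2.projectPoints(q,np.zeros(3),np.zeros(3),np.array(c["intrinsics"]),np.array(c["dist_coeffs"]))[0][:,0]
E
python3 - <<'E'
from h import *
import pickle
ims=[]
for n in ("top","scene"):
    c=viewer.camera(n); ims.append(c["img"][:,:,::-1]); cv2.imwrite(f"pics/{n}0.png",cv2.resize(ims[-1],(800,600)))
    print(n,ray(c,280,210))
    for l in ("lock_button","carriage","end_stop","rail","pot","nest"):
        for r in viewer.cut_out(l,c)[:3]:
            m=np.argwhere(r["region"]).mean(0)[::-1]
            print(l,round(r["p"],2),r["box"],m.round(1),at_z(c,*m,{"lock_button":.054,"carriage":.04,"end_stop":.05,"pot":.084,"nest":.04,"rail":.02}[l]).round(3))
    pickle.dump({k:c[k] for k in("img","intrinsics","dist_coeffs","view")},open(f"{n}0.pkl","wb"))
print(sensors.observe()["clock"])
E
```

```text
top (array([0.33298952, 0.00690394, 0.9254024 ]), array([ 0.16171252,  0.00873937, -0.9868012 ]))
lock_button 0.7 [368.0, 215.0, 19.3, 23.1] [377.1 228.7] [ 0.442 -0.192  0.054]
lock_button 0.67 [265.4, 183.0, 20.2, 35.7] [277.4 199.6] [0.498 0.021 0.054]
carriage 0.91 [320.3, 195.8, 71.1, 53.0] [359.1 225.1] [ 0.45  -0.157  0.04 ]
carriage 0.31 [331.6, 203.6, 24.3, 24.0] [344.2 216. ] [ 0.469 -0.125  0.04 ]
end_stop 0.71 [268.3, 181.0, 17.0, 38.9] [277.  199.6] [0.499 0.022 0.05 ]
pot 0.84 [192.6, 186.1, 26.8, 28.0] [206.6 199.3] [0.489 0.167 0.084]
pot 0.72 [215.2, 152.0, 23.4, 22.5] [227.2 162.4] [0.569 0.129 0.084]
pot 0.68 [332.0, 205.1, 24.4, 23.0] [344.6 216.4] [ 0.461 -0.119  0.084]
nest 0.93 [321.4, 199.5, 70.8, 50.6] [358.7 225.6] [ 0.449 -0.156  0.04 ]
scene (array([0.00237505, 0.35599592, 0.6743022 ]), array([ 0.58190679, -0.41970781, -0.69681087]))
carriage 0.74 [315.0, 185.8, 75.7, 51.3] [356.6 211.7] [ 0.439 -0.145  0.04 ]
end_stop 0.79 [257.5, 213.4, 20.9, 42.9] [269. 233.] [0.486 0.032 0.05 ]
rail 0.74 [240.2, 186.4, 158.1, 82.1] [320.5 227.8] [ 0.461 -0.073  0.02 ]
rail 0.6 [255.1, 209.0, 27.7, 47.8] [269.  232.9] [0.51  0.017 0.02 ]
pot 0.98 [219.2, 289.3, 31.2, 38.8] [235.8 306.4] [0.364 0.179 0.084]
pot 0.86 [181.5, 254.8, 32.0, 34.0] [198.1 272.6] [0.456 0.194 0.084]
pot 0.82 [184.5, 220.0, 23.6, 34.1] [195.6 235.1] [0.532 0.157 0.084]
nest 0.56 [312.2, 185.4, 82.3, 50.1] [356.7 211.5] [ 0.439 -0.146  0.04 ]
nest 0.4 [362.3, 185.4, 25.8, 24.0] [373.7 198. ] [ 0.448 -0.201  0.04 ]
0.7
```

View pics/top0.png

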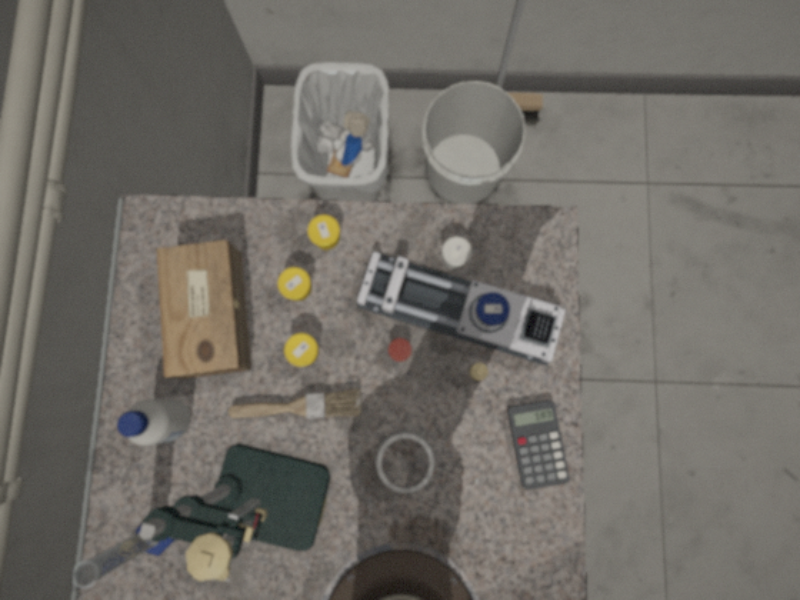

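View pics/scene0.png

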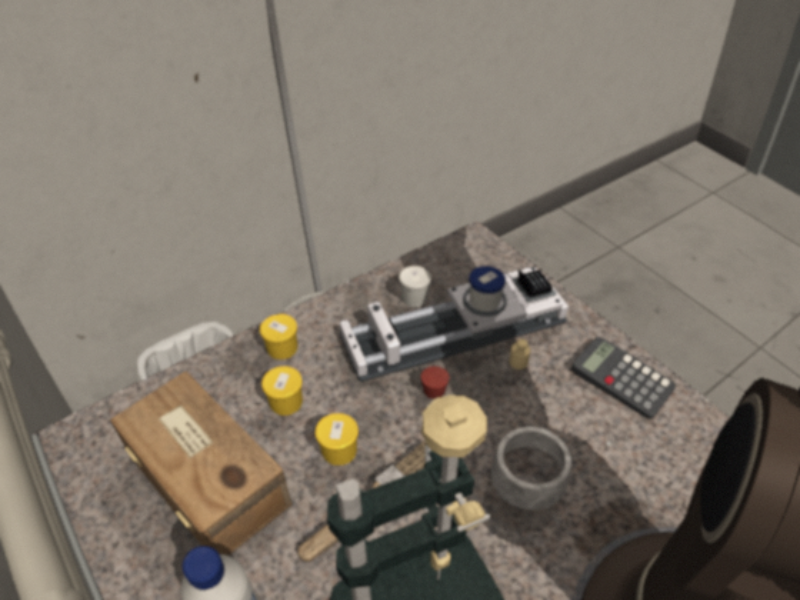

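The top view shows the button at (540,326), the blue pot at (491,309) and the end stop at (397,283). The scene view agrees, so sliding is roughly world +y with a slight +x. I'll move over the button and look from close by.

```bash
cat >> h.py <<'E'
def rot(yax,s=1):
    y=np.array([yax[0],yax[1],0.]);y/=np.linalg.norm(y)
    ty=s*np.array([y[1],-y[0],0]); tz=np.array([0,0,-1.]); return np.c_[np.cross(ty,tz),ty,tz]
E
python3 - <<'E'
from h import *
d=np.array([.257,.966]); s0=sensors.observe()
q0=np.array(s0["joint_positions"]); print(np.array(s0["tool_rot"]).round(2))
P=np.array([.442,-.192,.20])-.03*np.array([*d,0])
best=None
for s in(1,-1):
    q=robot.solve_ik(P,rot(d,s))
    print(s,None if q is None else np.round(q,2))
    if q is not None and (best is None or abs(q-q0).max()<best[0]): best=(abs(q-q0).max(),s)
effector.grab(5)
robot.move_to(P,rot(d,best[1])); print("sign",best[1],sensors.observe()["tool_pos"])
c=viewer.camera("wrist"); cv2.imwrite("pics/w1.png",c["img"][:,:,::-1])
print(ray(c,280,210))
for l,z in(("lock_button",.054),("carriage",.04),("end_stop",.05),("pot",.084)):
    for r in viewer.cut_out(l,c)[:3]:
        m=np.argwhere(r["region"]).mean(0)[::-1]
        print(l,round(r["p"],2),r["box"],m.round(1),at_z(c,*m,z).round(4))
import pickle
pickle.dump({k:c[k] for k in("img","intrinsics","dist_coeffs","view")},open("w1.pkl","wb"))
print(sensors.observe()["clock"],sensors.observe()["finger_gap"])
E
```

```text
[[ 0.9   0.43  0.  ]
 [ 0.43 -0.9  -0.  ]
 [ 0.    0.   -1.  ]]
1 [ 0.69  0.23 -0.37  1.94  0.1   0.98  0.01]
-1 [-0.6   0.44  1.28  2.01 -0.49  1.05 -2.49]
sign 1 [ 0.43399802 -0.22267851  0.20005307]
(array([ 0.45273193, -0.14709097,  0.35523765]), array([-0.08553786, -0.26606902, -0.9602657 ]))
lock_button 0.82 [260.4, 140.4, 49.3, 44.1] [287.1 162.7] [ 0.4422 -0.193   0.054 ]
carriage 0.61 [238.3, 14.5, 106.8, 175.6] [287.4 114.4] [ 0.4524 -0.1561  0.04  ]
pot 0.9 [251.1, 23.3, 73.9, 72.9] [288.2  60. ] [ 0.4625 -0.1194  0.084 ]
3.7167 0.0004719190282614777
```

View pics/w1.png

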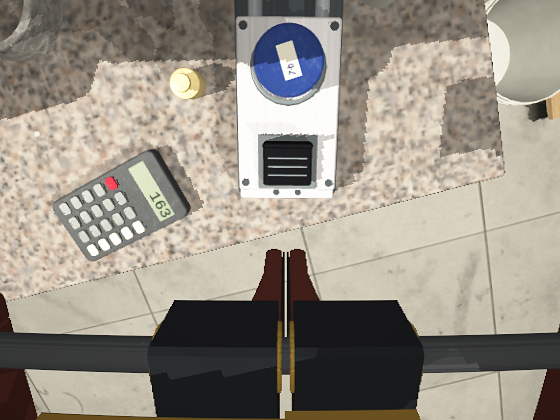

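The wrist view shows the button pad centred near (287,163) with its lip at about row 138. The blue pot is at (288,60), and the deck corners are near (236,17), (340,19), (240,193) and (333,197). I'll check these against the known sizes.

Run:
```python
from h import *
import pickle
c=pickle.load(open("w1.pkl","rb")); t=pickle.load(open("top0.pkl","rb"))
A,B,C,D=[at_z(c,u,v,.04)[:2] for u,v in((236,17),(340,19),(240,193),(333,197))]
print(A,B,C,D,"w",np.linalg.norm(A-B),np.linalg.norm(C-D),"l",np.linalg.norm(A-C),np.linalg.norm(B-D))
dd=(A+B-C-D);dd/=np.linalg.norm(dd);print("dir",dd,"centre",(A+B+C+D)/4)
b=np.array([.4422,-.193]);p=np.array([.4625,-.1194]);print("pot-btn",np.linalg.norm(p-b),(p-b)/np.linalg.norm(p-b))
e=at_z(t,277,199.6,.05)[:2]; f=(A+B)/2
print("front->stop", (e-f)@dd-.009)
x=np.array([dd[1],-dd[0]])
for z,k in((.054,(-.016,.016)),(.064,(.016,.02))):
  print(proj(c,[[*(b+dd*yy+x*xx),z] for yy in k for xx in(-.02,.02)]).round(0).tolist())
cv2.imwrite("pics/w1c.png",cv2.resize(c["img"][120:205,225:350,::-1],None,fx=5,fy=5,interpolation=cv2.INTER_CUBIC))
```

```text
[ 0.43282294 -0.07305049] [ 0.51144306 -0.0956554 ] [ 0.39472036 -0.21022233] [ 0.47305895 -0.2350663 ] w 0.08180528445086709 0.08218368871748247 l 0.14236545172218015 0.14459854212567952
dir [0.26653774 0.96382448] centre [ 0.45301133 -0.15349863]
pot-btn 0.07634821543428505 [0.26588703 0.9640042 ]
front->stop 0.10046771553988271
[[263.0, 182.0], [311.0, 182.0], [263.0, 143.0], [312.0, 143.0]]
[[262.0, 144.0], [313.0, 145.0], [262.0, 139.0], [313.0, 139.0]]
```

View pics/w1c.png

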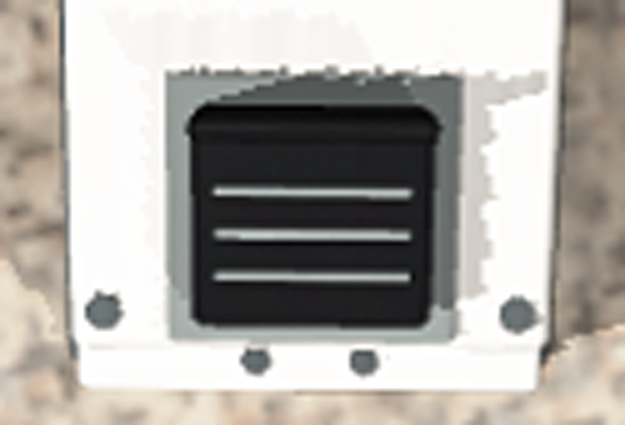

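Overlaying the model shows the button is about 2 mm further back than reported, which puts the pot 78.5 mm ahead against the expected 79. Now the press.

Run:
```python
from h import *
d=np.array([.2662,.9639]); b=np.array([.4416,-.1951]); R=rot(d)
robot.move_linear([*b,.085],R,v=.12)
F=lambda:np.array(sensors.observe()["ft_force"]).round(2)
print(F(),sensors.observe()["tool_pos"])
r=robot.move_linear([*b,.048],v=.02,until_force=14)
s=sensors.observe(); print(r,F(),np.round(s["tool_pos"],4),s["clock"])
robot.sleep(.1);s=sensors.observe(); print(F(),np.round(s["tool_pos"],4),s["clock"])
```

```text
[-0.05 -0.1   0.33] [ 0.4419951  -0.19539978  0.08554098]
True [-2.25  0.18 11.25] [ 0.4417 -0.1951  0.0552] 6.2167
[-2.38  1.12 10.79] [ 0.4417 -0.1952  0.0552] 6.3167
```

Run:
```python
from h import *
d=np.array([.2662,.9639]); b=np.array([.4416,-.1951])
def st(r):
    s=sensors.observe();f=np.array(s["ft_force"]);p=np.array(s["tool_pos"])
    print(r,"along",round((p[:2]-b)@d,4),"z",p[2].round(4),"F",(f[:2]@d).round(2),f[2].round(2),round(s["clock"],2))
for a in(.012,.06):
    r=robot.move_linear([*(b+d*a),.0535],v=.03,until_force=16); st(r)
    if r: break
c=viewer.camera("top")
cv2.imwrite("pics/t2.png",cv2.resize(c["img"][150:260,240:410,::-1],None,fx=4,fy=4))
```

```text
False along 0.0119 z 0.055 F 0.24 21.49 6.87
False along 0.0596 z 0.055 F -0.94 20.85 8.62
```

View pics/t2.png

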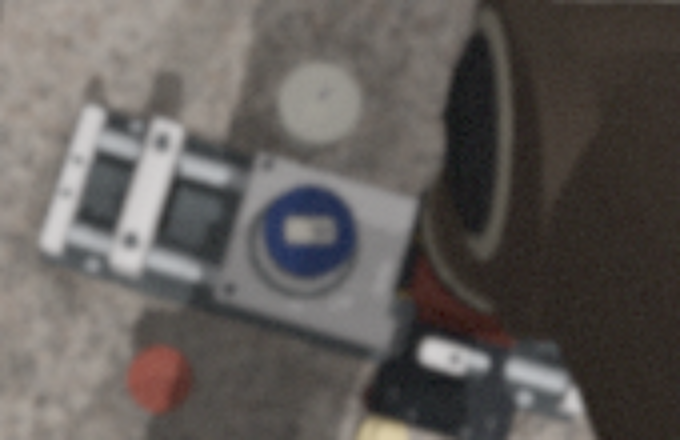

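The carriage is travelling with the pot seated in its nest, and about 40 mm of gap is left to the stop. I'll go on to contact.

Run:
```python
from h import *
d=np.array([.2662,.9639]); b=np.array([.4416,-.1951])
def st(r):
    s=sensors.observe();f=np.array(s["ft_force"]);p=np.array(s["tool_pos"])
    print(r,"along",round((p[:2]-b)@d,4),"z",p[2].round(4),"F",(f[:2]@d).round(2),f[2].round(2),round(s["clock"],2))
for a,v in((.085,.03),(.092,.02),(.098,.02),(.104,.02),(.110,.02),(.116,.02),(.122,.02),(.128,.02)):
    r=robot.move_linear([*(b+d*a),.0535],v=v,until_force=14); st(r)
    if r: break
c=viewer.camera("top")
cv2.imwrite("pics/t3.png",cv2.resize(c["img"][150:260,240:410,::-1],None,fx=4,fy=4))
```

```text
False along 0.085 z 0.055 F -0.8 21.28 9.65
False along 0.0921 z 0.0549 F -0.71 20.93 10.15
False along 0.096 z 0.055 F -6.56 21.7 10.6
False along 0.0992 z 0.055 F -14.59 21.4 11.05
True along 0.0997 z 0.0553 F -5.31 9.41 11.36
```

View pics/t3.png

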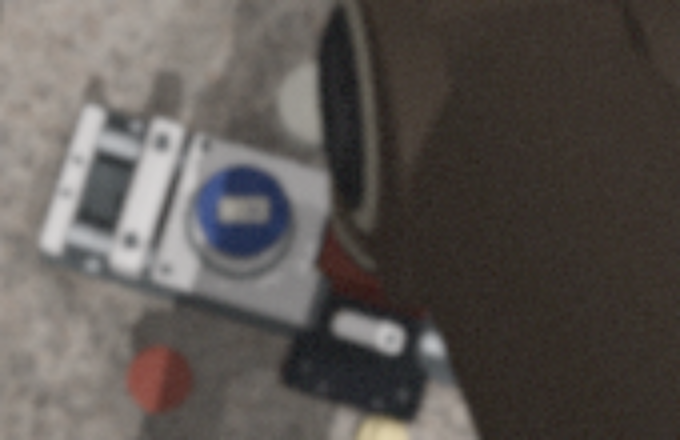

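The carriage front meets the stop's dark buffer. Resistance rose from under 1 N to 15 N at about 95 mm, which fits the measured gap. I'll lift straight off and check.

Run:
```python
from h import *
d=np.array([.2662,.9639]); b=np.array([.4416,-.1951])
p=np.array(sensors.observe()["tool_pos"])
robot.move_linear([p[0],p[1],.10],v=.06)
robot.move_linear([*(b+d*.03),.22],v=.2)
robot.move_linear([*(b-d*.0),.24],v=.2)
c=viewer.camera("wrist"); t=viewer.camera("top")
w=c["img"][:,:,::-1]; cv2.imwrite("pics/w4.png",w)
for l,z in(("lock_button",.054),("pot",.084)):
    for r in viewer.cut_out(l,c)[:2]:
        m=np.argwhere(r["region"]).mean(0)[::-1]; q=at_z(c,*m,z)
        print(l,round(r["p"],2),m.round(1),q.round(4),((q[:2]-b)@d).round(4))
s=sensors.observe();print(s["clock"],np.round(s["ft_force"],2))
```

```text
lock_button 0.75 [287.3  79.1] [ 0.4679 -0.1014  0.054 ] 0.0973
pot 0.68 [286.7   5.1] [ 0.4816 -0.0504  0.084 ] 0.1502
13.6917 [ 0.31 -1.11 -0.62]
```

View pics/w4.png

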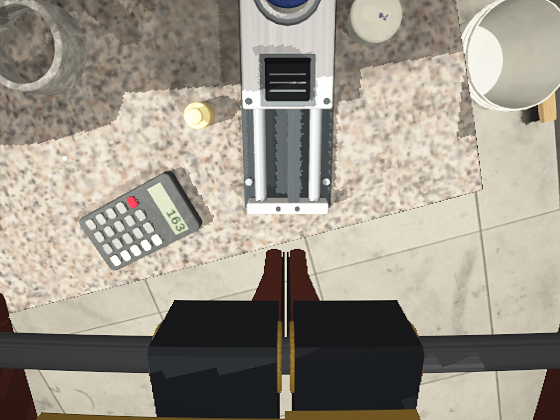

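The button shows at (287,79) and the carriage has travelled about 95 mm. One look from above at the front gap.

Run:
```python
from h import *
d=np.array([.2662,.9639]); b=np.array([.4416,-.1951])
robot.move_linear([*(b+d*.11),.25],v=.15)
c=viewer.camera("wrist")
w=c["img"][:,:,::-1]; cv2.imwrite("pics/w5.png",cv2.resize(w[0:220,180:400],None,fx=2.7,fy=2.7,interpolation=cv2.INTER_CUBIC))
print(proj(c,[[*(b+d*k),.034] for k in (.095+.121-.0,.0,.12)]),sensors.observe()["clock"])
```

```text
[[286.39173748  69.84086846]
 [287.31865454 276.15610053]
 [286.84822452 169.52988357]] 14.625
```

View pics/w5.png

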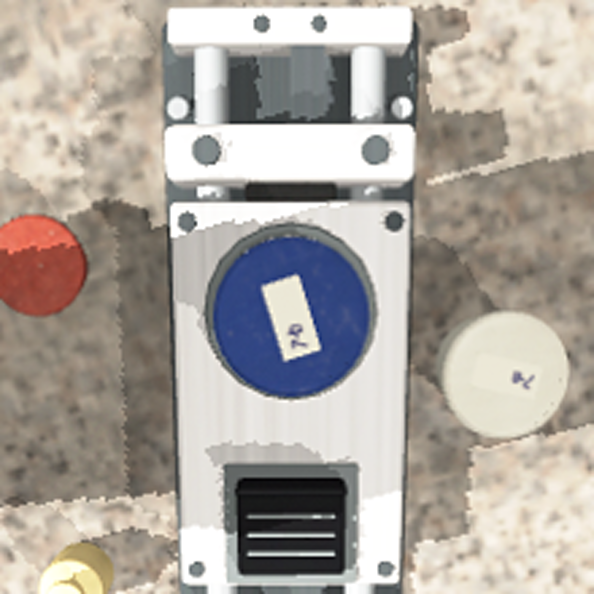

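The front meets the black buffer, which fills the gap at about (290,192). The pot stands in its nest, and the weight, stopper and white pot are undisturbed, so I'm handing in.

```bash
python3 -c "
from workcell import robot
print(robot.hand_in())"
```

```text
the job is handed in; nothing more can be done
None
```

I handed the job in at about 14.6 s: the button was pressed fully down at the start and held while the carriage slid about 95 mm to the end stop, then released, with the pot still in its nest and the weight, stopper and white pot looking undisturbed in the last picture.

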